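Stow the cookie stamp in the drawer's V-shaped rest

ROBOT

A 6-joint arm with a two-finger parallel gripper is mounted at the origin on the work surface. World frame = base frame: x ahead of the robot, y to its left, z up, the work surface at z = 0. Lengths are in m, angles in rad, forces in N, time in s.
With the tool pointing down it reaches from about 0.3 to 0.875 m from the base axis. Payload 6.4 kg.
Tool frame: the origin (TCP) lies between the finger pads; the fingertips stand 11 mm ahead of it and the grasp point (between the pads) lies 8 mm behind it (ctrl.tcp_to_tips is the distance from the TCP to the fingertips, in m); x points along the fingers, z is the direction in which the jaws open and shut, and the axes are right-handed (so a half turn about x gives the same grasp; the last joint's range is limited). The gripper opens to 85 mm and grips with 20 to 120 N. Pads are 22 mm wide; open, the fingers measure 114 mm over their backs; the gripper's body (76 mm by 85 mm) begins 54 mm behind the grasp point. The pads swing forward as they close: fully open they stand 13 mm farther back than shut.
Start: joints at [0.91, 0.181, 1.607, -0, 1.354, -0.206], TCP at [0.253, 0.517, 0.242] pointing down, gripper open.
Joint ranges: [-2.99, 2.99], [-0.89, 2.07], [0.3, 2.58], [-1.14, 4.28], [0, 2.63], [-3.12, 3.12]. Speed limits (rad/s): [2.57, 2.57, 3.01, 3.14, 3.14, 3.14].

INTERFACE

Orientations are given as a unit quaternion [w, x, y, z].
In Python, from bench import ctrl, eyes, hand_in gives the robot as it stands. The module is installed in compiled form; this text tells all that it offers.
- The arm moves only by the tool step_arm, never from a script. Its arguments are lists of equal length, an entry for each row: "xyz": the shift along the world's x, y, z in mm, a list of three; "spin": the turn about the world's z in rad; "fingers": the opening in per cent of the stroke, from 0 (shut) to 100 (fully open). A call has 1 to 10 rows; each row is the pose to reach, as a shift and turn from the pose commanded when the call began; what a row does not reach only later rows make up. A row lasts 1/10 s, in which the tool goes at most 50 mm and 8.59 degrees, less where a joint would pass 70% of its speed; a pose out of reach is approached as far as the arm can. A call with a gripper value outside its range is refused whole. The fingers move at their own pace and stop on an object; the grip force is fixed at half the most. Time passes only in rows, so rows that repeat a pose let the fingers close. It gives the time, the measured TCP pose, the force and the opening at its end, in the units of the state.
- ctrl.get_obs(): the state, without advancing time (a new reading comes with each control period).
- eyes.camera(name): name is "side" or "top"; returns the picture (420x560x3 uint8, red, green, blue); there is no depth.
- eyes.camera_model(name): a dict with "vertical_fov" (degrees; the focal length in pixels is half the picture's height over the tangent of half this angle, whatever the lens; pixels are square), "cx", "cy" (the principal point, pixels), "dist_coeffs" ([k1, k2, p1, p2, k3] as OpenCV has them; the pictures are not rectified), "pose" (4x4, takes a point from camera to world coordinates). Camera axes: x right, y up, looking along -z (the intrinsics and any distortion apply to the point x, -y, -z); pixel columns grow to the right and rows downward; lengths in m; the calibration is good to about 2 mm. A picture is of the moment at which its call begins. camera_model takes no time and is no camera call.
- hand_in(): hands the job in, once; it reports no verdict.
The state is a dict: "time_s": time; "q": joint angles; "dq": joint speeds; "joint_efforts": joint torques, N m; "eef_pos": TCP position; "eef_rot": TCP orientation; "wrist_force": force on the tool from outside, world axes, zero at the start; "torque": the same for the moment, N m; "opening": opening from 0.0 (shut) to 1.0 (fully open).
Only numpy, scipy, OpenCV 4.12 (cv2) and the standard library are available. Lean on these libraries where they do the work, as an engineer would, in place of code of your own. Each camera call takes 0.05 s, during which the arm holds its last target.

TASK

Put the tin cookie stamp away: stand it on the floor of the open drawer and push it into the V-shaped wooden rest until it settles centred, pressed lightly but surely against both cheeks at once for a moment. Be gentle, neither ramming the rest nor running the drawer shut while you do it; then let go and slide the drawer fully closed, so softly that the stamp stays seated upright in the rest. Leave the bowl, the rolling pin and the measuring spoons where they are.

Things in the scene. Friction and masses are not known exactly. Their poses are not given: they have to be found in the camera images.
- stamp_center (a point): Centre of the cookie stamp, half-way up (33 mm above its underside): an upright round tin, 60 mm diameter, 24 mm high, with an upright round wooden knob on its middle, 28 mm diameter, from 24 to 66 mm above the underside. 0.2 to 0.35 kg. z up along the knob. Starts on the counter (height 0), right of the drawer. Pushed straight in, it may hang on one cheek by friction: rock it a few mm sideways while pressing.
- rest_mark (a point): Point on the drawer floor (21 mm above the counter), fixed to the drawer, at the middle setting of the V rest: where the stamp's axis stands when seated, were the rest set to its middle. The rest is screwed down on its rail anywhere up to 15 mm either side, along y; not measured, find it by feel. x: to the drawer's back (closing direction); y: level, to the robot's left, into the V along its middle line.
- drawer_middle (a point): Middle of the drawer floor, on its top; axes as rest_mark. Floor inside: 225 mm along x, 256 mm along y; plywood walls 61 mm above the counter. The V rest stands at its left (+y) end: two upright dark wooden cheeks, 20 mm high, 12 mm thick, 50 mm long inside, meeting at 90 degrees, open to -y. Press with 2 to 10 N on each (over 15 N is ramming).
- drawer (a joint): How far the drawer is pushed in, in m: 0 fully open, 0.2 closed; starts at 0.012 to 0.035. Slides on steel runners along rest_mark x, gives way to about 5 N of push or pull, no spring. The fixed unit it slides into is 125 mm high; with the drawer open its front edge is 65 to 95 mm from rest_mark in +x.
- drawer_front (a point): Middle of the top edge of the drawer's front panel, on its outer face (towards the robot), 109 mm above the counter. White panel 294 mm wide, 15 mm thick, down to 13 mm above the counter. A brass pull, 90 mm long, 12 mm deep, 10 mm high, stands out of its middle, 96 to 106 mm above the counter. Push face or pull to +x to close. Axes as rest_mark.
- bowl: White ceramic bowl, 140 mm diameter, 65 mm high; origin at the centre of its underside. Leave alone.
- rolling_pin: Red silicone rolling pin lying along its x axis, 400 mm long with its handles, 50 mm diameter; origin on the counter under its middle. Leave alone.
- spoon_set: Grey plastic measuring spoons fanned on a ring, about 110 mm long and 12 mm high; origin at the ring, the spoons point to its +x. Leave alone.
There are look-alikes about, which are no part of the job. Several things look just like the part that bears stamp_center: the one meant starts farthest to the robot's right.

How it is judged:
By the outcome, as a careful person would: the job done as asked, in the order asked, and still so for the second after the job is handed in, with the robot touching nothing.
It also fails if it takes over 72 s, if anything falls off the work surface, if the arm or the gripper's body presses on something with over 40 N, if the wrist force passes 120 N, or if a joint passes its speed limit or range.

## Working session

There is one attempt and no reset: what is moved stays moved. The work goes in short steps, Python scripts to look and compute and a tool call to move; the robot and the scene stay as the last step left them, time stands still between calls to the robot, and variables do not carry over. Pictures are saved under pics/ and viewed, and the job is handed in when it is done.

Besides the shell and the picture viewer there is one more tool, called after ">>>" by a JSON object that holds its "api" and its "payload". step_arm: Moves the arm, as the interface text tells. Its arguments: {"type":"object","properties":{"xyz":{"type":"array"},"spin":{"type":"array"},"fingers":{"type":"array"}},"required":["xyz","spin","fingers"]}

```bash
mkdir -p pics
python3 - <<'E'
from bench import ctrl, eyes
import cv2
o=ctrl.get_obs()
for k,v in o.items(): print(k,v)
for n in("top","side"):
    im=eyes.camera(n); cv2.imwrite(f"pics/{n}0.png",im[:,:,::-1]); m=eyes.camera_model(n); print(n,m)
E
```

```text
time_s 0.0
q [ 9.09737002e-01  1.81552815e-01  1.60802094e+00  5.44350131e-05
  1.35378342e+00 -2.06307079e-01]
dq [ 0.0002496  -0.00094007  0.0002968   0.00130596 -0.00138318  0.00160746]
joint_efforts [ 6.25713219e-04 -4.44860923e+01 -3.51343167e+01 -1.81563837e-04
  8.99106759e-03  3.95445443e-05]
eef_pos [0.25220173 0.51614647 0.24137126]
eef_rot [ 0.59925143 -0.37461324  0.6004357   0.37421868]
wrist_force [ 1.03747797 -0.01093915 -0.68869131]
torque [ 0.01123532 -0.00912879  0.01090063]
opening 0.996838802278316
top {'vertical_fov': 52.61956560755677, 'cx': 283.964504612024, 'cy': 208.33762516957165, 'dist_coeffs': array([-0.03117519,  0.        ,  0.        ,  0.        ,  0.        ]), 'pose': array([[-0.01127529,  0.98907635, -0.14697224,  0.39882559],
       [-0.9999279 , -0.01054566,  0.00574263, -0.0095662 ],
       [ 0.00412998,  0.1470264 ,  0.98912395,  1.48240945],
       [ 0.        ,  0.        ,  0.        ,  1.        ]])}
side {'vertical_fov': 44.25560275871131, 'cx': 283.16293674747453, 'cy': 208.96484547979495, 'dist_coeffs': array([-0.11394718,  0.        ,  0.        ,  0.        ,  0.        ]), 'pose': array([[ 0.99511277,  0.07568064, -0.06342726,  0.50274118],
       [-0.09783763,  0.66879188, -0.73698386, -1.13863812],
       [-0.01335577,  0.73958762,  0.67292776,  1.12156273],
       [ 0.        ,  0.        ,  0.        ,  1.        ]])}
```

View pics/top0.png

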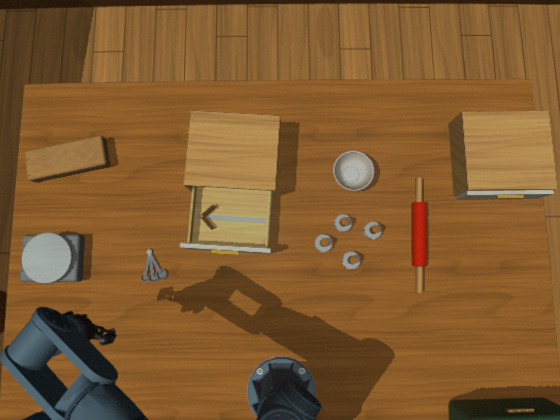

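View pics/side0.png

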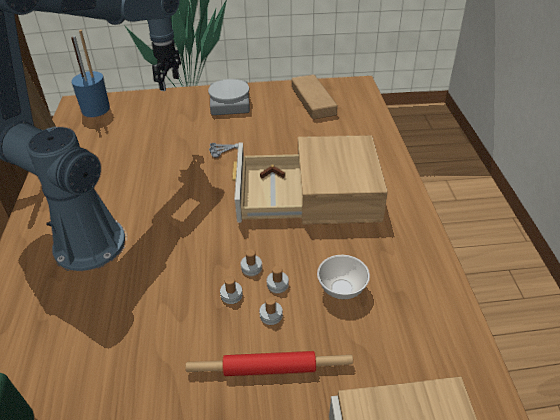

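The top view shows four look-alike stamps at about (344,222), (374,230), (324,242) and (352,260). In the side view they are at (251,264), (270,312), (231,292) and (278,282). The one farthest right (most −y) should be top (374,230), side (270,312). The open drawer is at top (232,217). I'll measure these and confirm in an enlarged crop.

```bash
cat > h.py <<'E'
import numpy as np, cv2
from bench import eyes
def K(n):
    m=eyes.camera_model(n); f=210/np.tan(np.radians(m['vertical_fov']/2))
    return np.array([[f,0,m['cx']],[0,f,m['cy']],[0,0,1]]),np.array(m['dist_coeffs']),m['pose']
def ray(n,p):
    k,d,T=K(n); u=cv2.undistortPoints(np.array([[p]],float),k,d)[0,0]
    return T[:3,3],T[:3,:3]@np.array([u[0],-u[1],-1.])
def plane(n,p,z):
    o,r=ray(n,p); return o+r*(z-o[2])/r[2]
def tri(pt,ps):
    o1,a=ray("top",pt);o2,b=ray("side",ps); a/=np.linalg.norm(a);b/=np.linalg.norm(b)
    s=np.linalg.lstsq(np.c_[a,-b],o2-o1,rcond=None)[0]
    p,q=o1+s[0]*a,o2+s[1]*b; return (p+q)/2,np.linalg.norm(p-q)
def proj(n,X):
    k,d,T=K(n); c=T[:3,:3].T@(np.array(X)-T[:3,3]); c=c*[1,-1,-1]
    return cv2.projectPoints(c.reshape(1,3),np.zeros(3),np.zeros(3),k,d)[0].ravel()
E
python3 - <<'E'
import cv2,numpy as np
t=cv2.imread('pics/top0.png');s=cv2.imread('pics/side0.png')
def crop(im,x,y,w,h,f,n): cv2.imwrite(n,cv2.resize(im[y:y+h,x:x+w],None,fx=f,fy=f,interpolation=cv2.INTER_CUBIC))
a=cv2.resize(t[205:275,305:395],None,fx=4.4,fy=4.4,interpolation=2);b=cv2.resize(s[245:330,210:300],None,fx=4.4,fy=4.4,interpolation=2)
c=np.zeros((374,800,3),np.uint8);c[:a.shape[0],:a.shape[1]]=a;c[:b.shape[0],400:400+b.shape[1]]=b;cv2.imwrite('pics/stamps.png',c)
crop(t,175,175,120,85,6,'pics/dtop.png');crop(s,225,130,170,100,4.7,'pics/dside.png')
E
```

```text
(no output)
```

View pics/stamps.png

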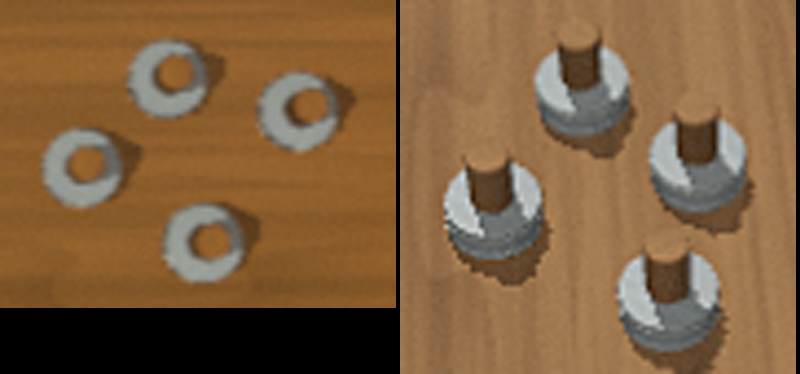

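View pics/dtop.png

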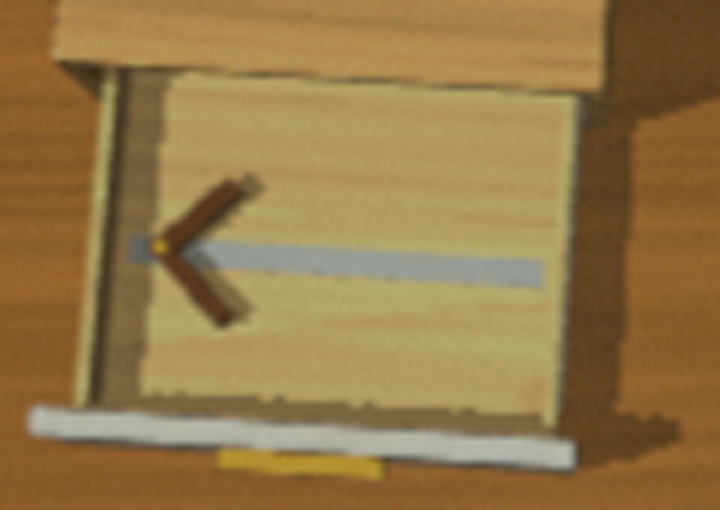

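View pics/dside.png

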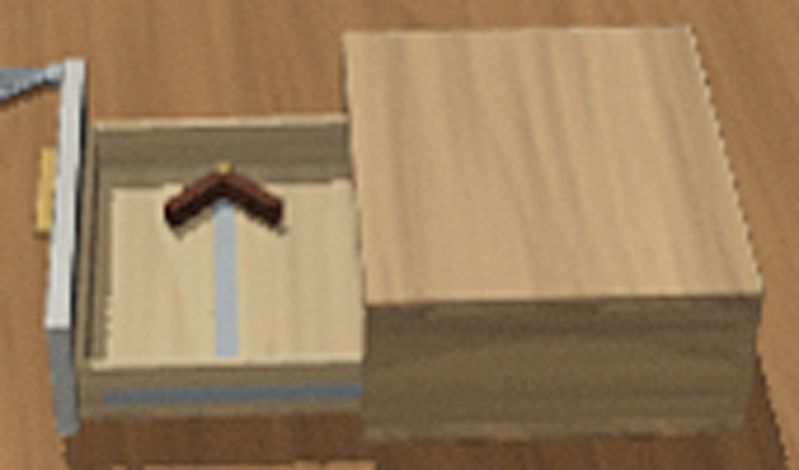

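Confirmed: in the crop the right-most tin is at top px (372.7,230.5), with its knob top at (375.9,229.3). In the side view it is the lowest one, knob top (270.5,301.8). The V rest opens to −y; its brass apex pin is at top px (201.7,216).

```bash
cat > m.py <<'E'
from h import *
np.set_printoptions(precision=4,suppress=True)
t=cv2.imread('pics/top0.png');s=cv2.imread('pics/side0.png')
T=lambda x,y:(175+(x-2.5)/6,175+(y-2.5)/6)
S=lambda x,y:(225+(x-2)/4.7,130+(y-2)/4.7)
A=lambda x,y:(305+(x-2)/4.4,205+(y-2)/4.4); B=lambda x,y:(210+(x-402)/4.4,245+(y-2)/4.4)
for n,a,b in [("s1",(176,70),(580,38)),("target",(312,107),(666,250)),("s3",(89,163),(488,158)),("s4",(212,241),(697,110))]:
    print(n,tri(A(*a),B(*b)))
# tin top rim of target by grey mask in the top view
hs=cv2.cvtColor(t,cv2.COLOR_BGR2HSV); m=((hs[...,1]<70)&(hs[...,2]>90)).astype(np.uint8)
m2=np.zeros_like(m);m2[205:275,305:395]=m[205:275,305:395]
cs,_=cv2.findContours(m2,0,cv2.CHAIN_APPROX_NONE)
for c in cs:
    if len(c)>20:
        (x,y),r=cv2.minEnclosingCircle(c); e=cv2.fitEllipse(c); print("tin",x,y,r,e, plane("top",e[0],.02))
print("front L",plane("top",T(35,432),.109),"R",plane("top",T(575,467),.109))
print("front 3d L",tri(T(33,408),S(75,62)), "R",tri(T(575,443),S(60,328)))
print("pull",plane("top",T(220,470),.1),plane("top",T(382,478),.1))
print("apex pin",tri(T(161,247),S(223,168)))
a,b=plane("top",T(175,253),.022),plane("top",T(543,274),.022);print("rail",a,b,np.arctan2(*(a-b)[:2]))
print("cheek end top inner/ outer",[plane("top",T(*p),.041) for p in[(230,178),(243,190),(223,325),(236,312)]])
print("cheek ends side",[plane("side",S(*p),.041) for p in[(168,208),(282,207)]])
print("walls top L",plane("top",T(110,70),.061),plane("top",T(83,400),.061),"R",plane("top",T(575,98),.061),plane("top",T(553,425),.061))
print("unit front edge",plane("top",T(55,62),.125),plane("top",T(605,90),.125))
E
python3 m.py
```

```text
s1 (array([ 0.5258, -0.2136,  0.1367]), np.float64(0.06351158616273829))
target (array([ 0.5357, -0.3246,  0.0633]), np.float64(0.0018775310689844427))
s3 (array([ 0.4646, -0.1664, -0.0208]), np.float64(0.07461092920910901))
s4 (array([ 0.498 , -0.2423,  0.0894]), np.float64(0.12555230895503103))
tin 350.7043762207031 260.0255432128906 9.19866943359375 ((350.6313781738281, 259.86053466796875), (17.13680648803711, 17.402536392211914), 102.3016357421875) [ 0.4353 -0.2444  0.02  ]
tin 323.16845703125 242.72994995117188 8.920110702514648 ((323.1104431152344, 242.7841339111328), (16.630002975463867, 17.237804412841797), 13.824864387512207) [ 0.4948 -0.1515  0.02  ]
tin 372.3036804199219 230.11349487304688 8.915904998779297 ((372.2679748535156, 229.94546508789062), (16.403852462768555, 17.061565399169922), 105.20472717285156) [ 0.5372 -0.323   0.02  ]
tin 342.78125 222.609375 8.890780448913574 ((342.6737060546875, 222.54550170898438), (16.781641006469727, 16.930347442626953), 166.98452758789062) [ 0.5641 -0.2211  0.02  ]
front L [0.4816 0.3183 0.109 ] R [0.4599 0.0277 0.109 ]
front 3d L (array([0.4905, 0.3189, 0.1105]), np.float64(0.007851299064521557)) R (array([0.4696, 0.0273, 0.11  ]), np.float64(0.006136092218167027))
pull [0.4607 0.2198 0.1   ] [0.4555 0.1322 0.1   ]
apex pin (array([0.5888, 0.2639, 0.0463]), np.float64(0.0017056648083774092))
rail [0.5893 0.2604 0.022 ] [0.5748 0.0478 0.022 ] 0.06793841861995623
cheek end top inner/ outer [array([0.6298, 0.2261, 0.041 ]), array([0.6228, 0.2185, 0.041 ]), array([0.5453, 0.2289, 0.041 ]), array([0.5527, 0.2216, 0.041 ])]
cheek ends side [array([0.5454, 0.2283, 0.041 ]), array([0.6266, 0.2201, 0.041 ])]
walls top L [0.6895 0.292  0.061 ] [0.5021 0.3033 0.061 ] R [0.6705 0.0276 0.061 ] [0.4854 0.0411 0.061 ]
unit front edge [0.6812 0.3084 0.125 ] [0.6625 0.0097 0.125 ]
```

Run:
```python
from bench import ctrl
from scipy.spatial.transform import Rotation as R
import numpy as np
o=ctrl.get_obs();w=o['eef_rot'];M=R.from_quat([*w[1:],w[0]]).as_matrix();print(M.round(3));print("jaw yaw",np.arctan2(M[1,2],M[0,2]))
print((np.array([.5365,-.324,.16])-o['eef_pos'])*1000)
```

```text
[[-0.001 -0.898  0.439]
 [-0.001  0.439  0.898]
 [-1.     0.    -0.002]]
jaw yaw 1.1159908514733408
[ 284.21988296 -840.16979325  -81.46794502]
```

>>> {"api": "step_arm", "payload": {"xyz": [[16,-45,0],[32,-90,0],[48,-135,0],[64,-180,0],[80,-225,0],[96,-270,0],[112,-315,0],[128,-360,0],[144,-405,0],[160,-450,0]], "spin": [0.04,0.08,0.12,0.16,0.2,0.24,0.28,0.32,0.36,0.385], "fingers": [100,100,100,100,100,100,100,100,100,100]}}

```text
time_s: 1.1
eef_pos: [0.4126, 0.0647, 0.2423]
eef_rot: [0.517, -0.483, 0.517, 0.483]
wrist_force: [0.1, 0.2, -0.2]
opening: 0.999
```

>>> {"api": "step_arm", "payload": {"xyz": [[16,-45,-10],[32,-90,-20],[48,-135,-30],[64,-180,-40],[80,-225,-60],[96,-270,-80],[112,-315,-100],[124,-360,-110],[124,-390,-115],[124,-390,-120]], "spin": [0,0,0,0,0,0,0,0,0,0], "fingers": [100,100,100,100,100,100,100,100,100,100]}}

```text
time_s: 2.1
eef_pos: [0.536, -0.3278, 0.1211]
eef_rot: [0.518, -0.481, 0.518, 0.481]
wrist_force: [0.3, 0.2, 0.3]
opening: 0.998
```

>>> {"api": "step_arm", "payload": {"xyz": [[0.5,3.5,-10],[0.5,3.5,-20],[0.5,3.5,-20],[0.5,3.5,-20]], "spin": [0,0,0,0], "fingers": [100,100,100,100]}}

```text
time_s: 2.5
eef_pos: [0.5371, -0.3185, 0.102]
eef_rot: [0.517, -0.482, 0.517, 0.483]
wrist_force: [0.1, 0.9, 0.6]
opening: 1.004
```

Run:
```python
from h import *
from bench import ctrl
p=ctrl.get_obs()['eef_pos'];print(p)
t=eyes.camera("top");s=eyes.camera("side")
for n,im in(("top",t),("side",s)):
    for z in (.102,.066): print(n,proj(n,[p[0],p[1],z]))
a=cv2.resize(t[190:260,330:410],None,fx=5,fy=5,interpolation=2);b=cv2.resize(s[240:330,230:310],None,fx=5,fy=5,interpolation=2)
c=np.zeros((450,800,3),np.uint8);c[:350,:400]=a;c[:,400:]=b;cv2.imwrite('pics/over.png',c[:,:,::-1])
```

```text
[ 0.53706294 -0.31850512  0.10203788]
top [376.16192494 227.58398545]
top [373.81667211 228.68100625]
side [270.22858545 289.8165908 ]
side [270.66268118 298.68214633]
```

View pics/over.png

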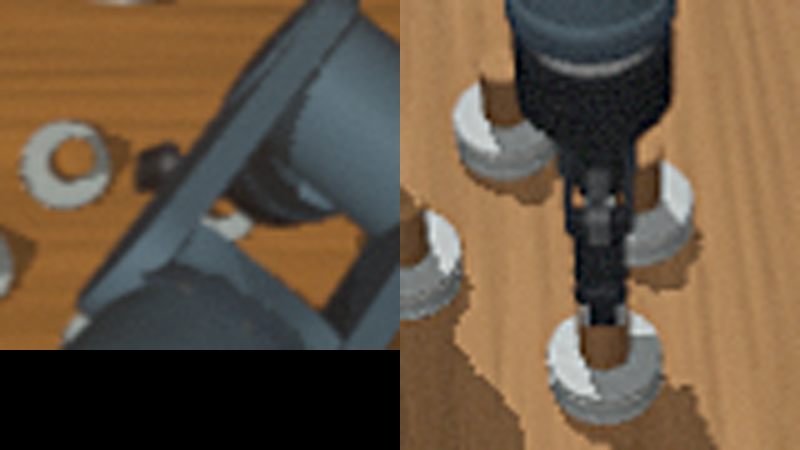

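The side crop shows the open fingers above the target knob (crop px (605,340)) and aligned in x. TCP y still has to go about 5.5 mm to the right before I descend.

>>> {"api": "step_arm", "payload": {"xyz": [[-0.5,-5.5,-10],[-0.5,-5.5,-25],[-0.5,-5.5,-40],[-0.5,-5.5,-52],[-0.5,-5.5,-60],[-0.5,-5.5,-60],[-0.5,-5.5,-60]], "spin": [0,0,0,0,0,0,0], "fingers": [100,100,100,100,100,100,100]}}

```text
time_s: 3.3
eef_pos: [0.5366, -0.3255, 0.0421]
eef_rot: [0.517, -0.482, 0.517, 0.482]
wrist_force: [0.4, -0.4, -0.3]
opening: 0.999
```

>>> {"api": "step_arm", "payload": {"xyz": [[0,0,0],[0,0,0],[0,0,0],[0,0,0],[0,0,0],[0,0,0],[0,0,0],[0,0,0]], "spin": [0,0,0,0,0,0,0,0], "fingers": [80,70,60,50,40,30,20,20]}}

```text
time_s: 4.1
eef_pos: [0.5367, -0.3253, 0.0426]
eef_rot: [0.517, -0.482, 0.517, 0.482]
wrist_force: [-0.6, 2.8, 5.3]
opening: 0.313
```

>>> {"api": "step_arm", "payload": {"xyz": [[0,0,5],[0,0,20],[0,0,45],[0,0,75],[0,0,105],[0,0,125],[0,0,130],[0,0,130]], "spin": [0,0,0,0,0,0,0,0], "fingers": [15,15,15,15,15,15,15,15]}}

```text
time_s: 4.9
eef_pos: [0.5369, -0.3258, 0.1734]
eef_rot: [0.517, -0.483, 0.517, 0.482]
wrist_force: [0.4, 0.4, -3.9]
opening: 0.31
```

>>> {"api": "step_arm", "payload": {"xyz": [[2,15,0],[5,50,0],[10,95,0],[14,140,0],[18,185,0],[23,230,0],[27,275,0],[31,320,0],[36,365,0],[40,405,0]], "spin": [0,0,0,0,0,0,0,0,0,0], "fingers": [15,15,15,15,15,15,15,15,15,15]}}

```text
time_s: 5.9
eef_pos: [0.5748, 0.0828, 0.1704]
eef_rot: [0.516, -0.481, 0.518, 0.483]
wrist_force: [1.4, -0.6, -3.6]
opening: 0.312
```

>>> {"api": "step_arm", "payload": {"xyz": [[3,35,0],[6,65,0],[8,85,0],[8.5,97,0],[8.5,103,0],[8.5,103,0],[8.5,103,0]], "spin": [0,0,0,0,0,0,0], "fingers": [15,15,15,15,15,15,15]}}

```text
time_s: 6.6
eef_pos: [0.5848, 0.1818, 0.1719]
eef_rot: [0.517, -0.482, 0.518, 0.482]
wrist_force: [0.0, -1.0, -3.3]
opening: 0.311
```

Run:
```python
from h import *
from bench import ctrl
o=ctrl.get_obs();print(o['eef_pos'],o['wrist_force'],o['opening'],o['q'])
t=eyes.camera("top");s=eyes.camera("side")
a=cv2.resize(t[150:270,170:300],None,fx=3,fy=3,interpolation=2);b=cv2.resize(s[100:230,220:350],None,fx=3,fy=3,interpolation=2)
c=np.zeros((390,790,3),np.uint8);c[:360,:390]=a;c[:,400:]=b;cv2.imwrite('pics/carry.png',c[:,:,::-1])
```

```text
[0.58482641 0.18178044 0.17190051] [ 0.04541748 -0.97198763 -3.2733241 ] 0.31140908356564995 [ 1.08017711e-01  3.31075784e-01  1.57058258e+00 -4.38941003e-04
  1.24073260e+00 -1.39223416e+00]
```

View pics/carry.png

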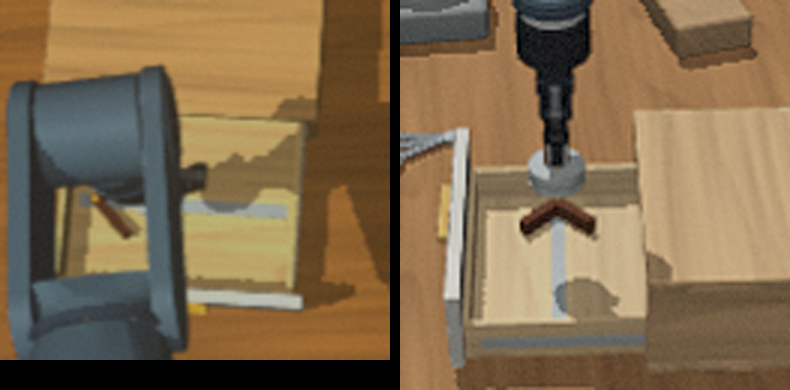

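The stamp hangs upright in the jaws above the drawer, in line with the V (side crop tin at (556,172)). Lowering it now.

>>> {"api": "step_arm", "payload": {"xyz": [[0,0,-10],[0,0,-30],[0,0,-55],[0,0,-78],[0,0,-92],[0,0,-100],[0,0,-104],[0,0,-105],[0,0,-105]], "spin": [0,0,0,0,0,0,0,0,0], "fingers": [15,15,15,15,15,15,15,15,15]}}

```text
time_s: 7.6
eef_pos: [0.5858, 0.1826, 0.0681]
eef_rot: [0.518, -0.483, 0.517, 0.482]
wrist_force: [-0.3, 0.3, -3.7]
opening: 0.309
```

>>> {"api": "step_arm", "payload": {"xyz": [[0,0,-1],[0,0,-2],[0,0,-2]], "spin": [0,0,0], "fingers": [15,15,15]}}

```text
time_s: 7.9
eef_pos: [0.5852, 0.1826, 0.0656]
eef_rot: [0.517, -0.482, 0.517, 0.482]
wrist_force: [-0.8, -0.1, -4.2]
opening: 0.311
```

>>> {"api": "step_arm", "payload": {"xyz": [[0,0,-0.5],[0,0,-1],[0,0,-1]], "spin": [0,0,0], "fingers": [15,15,15]}}

```text
time_s: 8.2
eef_pos: [0.585, 0.1826, 0.0642]
eef_rot: [0.517, -0.482, 0.517, 0.482]
wrist_force: [0.4, -0.2, -2.1]
opening: 0.313
```

>>> {"api": "step_arm", "payload": {"xyz": [[0,0,-0.5],[0,0,-1],[0,0,-1]], "spin": [0,0,0], "fingers": [15,15,15]}}

```text
time_s: 8.5
eef_pos: [0.5852, 0.1826, 0.0636]
eef_rot: [0.517, -0.482, 0.517, 0.482]
wrist_force: [-0.6, -1.0, 1.3]
opening: 0.314
```

Floor felt at TCP z≈0.064. I'll ease the down-pressure and slide towards the V.

>>> {"api": "step_arm", "payload": {"xyz": [[0,0,0.5],[0.2,3,0.5],[0.5,7,0.5],[0.8,11,0.5],[1.1,15,0.5],[1.3,18,0.5],[1.5,21,0.5],[1.6,23,0.5],[1.6,23,0.5]], "spin": [0,0,0,0,0,0,0,0,0], "fingers": [15,15,15,15,15,15,15,15,15]}}

```text
time_s: 9.4
eef_pos: [0.5866, 0.2059, 0.0638]
eef_rot: [0.517, -0.482, 0.517, 0.482]
wrist_force: [-0.0, -0.1, -3.4]
opening: 0.316
```

Run:
```python
from h import *
from bench import ctrl
o=ctrl.get_obs();print(o['eef_pos'],o['wrist_force'],o['torque'])
s=eyes.camera("side")
cv2.imwrite('pics/vin.png',cv2.resize(s[120:220,230:330],None,fx=5,fy=5,interpolation=2)[:,:,::-1])
```

```text
[0.58663052 0.20591265 0.06376088] [-0.04162646 -0.13605689 -3.4489838 ] [ 0.00129749 -0.02562163 -0.01137613]
```

View pics/vin.png

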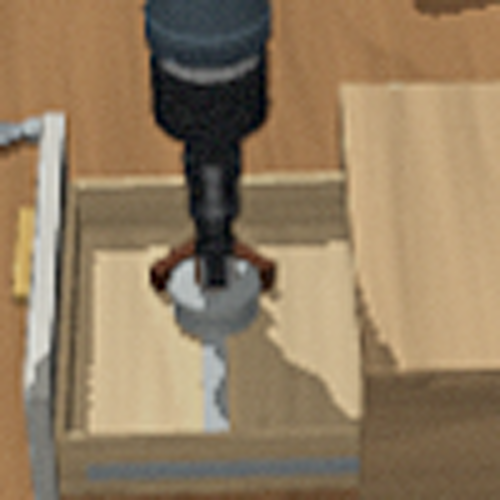

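The tin is between the cheeks (crop (213,300)) with no contact force yet. I'll creep in.

>>> {"api": "step_arm", "payload": {"xyz": [[0,0.5,-0.3],[0.1,1,-0.4],[0.1,2,-0.4],[0.2,3,-0.4],[0.2,3,-0.4]], "spin": [0,0,0,0,0], "fingers": [15,15,15,15,15]}}

```text
time_s: 9.95
eef_pos: [0.5872, 0.2087, 0.0636]
eef_rot: [0.517, -0.482, 0.517, 0.482]
wrist_force: [0.2, -1.8, 0.0]
opening: 0.316
```

>>> {"api": "step_arm", "payload": {"xyz": [[0,0.5,0],[0.1,1,0],[0.1,1,0]], "spin": [0,0,0], "fingers": [15,15,15]}}

```text
time_s: 10.25
eef_pos: [0.5872, 0.2095, 0.0636]
eef_rot: [0.517, -0.482, 0.517, 0.482]
wrist_force: [-0.5, -1.4, 2.2]
opening: 0.311
```

>>> {"api": "step_arm", "payload": {"xyz": [[0,0.5,0],[0.1,1,0],[0.1,1,0]], "spin": [0,0,0], "fingers": [15,15,15]}}

```text
time_s: 10.55
eef_pos: [0.5873, 0.2105, 0.0637]
eef_rot: [0.517, -0.482, 0.517, 0.482]
wrist_force: [-0.1, -3.6, 2.5]
opening: 0.309
```

>>> {"api": "step_arm", "payload": {"xyz": [[0,0.5,0.3],[0,0.5,0.3]], "spin": [0,0], "fingers": [15,15]}}

```text
time_s: 10.75
eef_pos: [0.5871, 0.2113, 0.0636]
eef_rot: [0.517, -0.482, 0.517, 0.482]
wrist_force: [-0.3, -1.3, 1.0]
opening: 0.311
```

>>> {"api": "step_arm", "payload": {"xyz": [[0,0.5,0],[0,0.5,0]], "spin": [0,0], "fingers": [15,15]}}

```text
time_s: 10.95
eef_pos: [0.5871, 0.2116, 0.0637]
eef_rot: [0.517, -0.482, 0.517, 0.482]
wrist_force: [0.2, -2.6, 1.4]
opening: 0.311
```

>>> {"api": "step_arm", "payload": {"xyz": [[0,0.5,0],[0,0.5,0]], "spin": [0,0], "fingers": [15,15]}}

```text
time_s: 11.15
eef_pos: [0.587, 0.2121, 0.0636]
eef_rot: [0.517, -0.482, 0.517, 0.482]
wrist_force: [0.4, -2.7, 0.8]
opening: 0.311
```

>>> {"api": "step_arm", "payload": {"xyz": [[0,0.5,0.2],[0,0.5,0.2]], "spin": [0,0], "fingers": [15,15]}}

```text
time_s: 11.35
eef_pos: [0.5868, 0.2128, 0.0637]
eef_rot: [0.517, -0.482, 0.517, 0.482]
wrist_force: [-0.2, 0.1, 0.8]
opening: 0.315
```

>>> {"api": "step_arm", "payload": {"xyz": [[0,0.5,0],[0,0.5,0]], "spin": [0,0], "fingers": [15,15]}}

```text
time_s: 11.55
eef_pos: [0.5868, 0.2132, 0.0637]
eef_rot: [0.517, -0.482, 0.517, 0.482]
wrist_force: [-0.4, -0.5, -0.6]
opening: 0.312
```

>>> {"api": "step_arm", "payload": {"xyz": [[0,0.5,0],[0,0.5,0]], "spin": [0,0], "fingers": [15,15]}}

```text
time_s: 11.75
eef_pos: [0.5868, 0.2137, 0.0637]
eef_rot: [0.517, -0.482, 0.517, 0.482]
wrist_force: [-0.3, -0.3, -1.9]
opening: 0.308
```

>>> {"api": "step_arm", "payload": {"xyz": [[0.2,0.5,0],[0.2,0.5,0]], "spin": [0,0], "fingers": [15,15]}}

```text
time_s: 11.95
eef_pos: [0.5871, 0.2142, 0.0637]
eef_rot: [0.517, -0.482, 0.517, 0.482]
wrist_force: [-1.1, -0.8, -3.2]
opening: 0.308
```

>>> {"api": "step_arm", "payload": {"xyz": [[0,0.5,0],[0,0.5,0]], "spin": [0,0], "fingers": [15,15]}}

```text
time_s: 12.15
eef_pos: [0.5871, 0.2144, 0.0637]
eef_rot: [0.517, -0.482, 0.517, 0.482]
wrist_force: [-0.7, -1.3, -1.5]
opening: 0.311
```

>>> {"api": "step_arm", "payload": {"xyz": [[0,0.5,0],[0,0.5,0]], "spin": [0,0], "fingers": [15,15]}}

```text
time_s: 12.35
eef_pos: [0.587, 0.2145, 0.0637]
eef_rot: [0.517, -0.482, 0.518, 0.482]
wrist_force: [-1.4, -5.3, -1.4]
opening: 0.31
```

Contact at y≈0.2145, with more force from the +x cheek. I'll rock gently while pressing.

>>> {"api": "step_arm", "payload": {"xyz": [[-0.5,0.1,0],[-0.5,0.1,0]], "spin": [0,0], "fingers": [15,15]}}

```text
time_s: 12.55
eef_pos: [0.5865, 0.215, 0.0637]
eef_rot: [0.517, -0.482, 0.517, 0.482]
wrist_force: [-0.6, -3.6, -2.7]
opening: 0.314
```

>>> {"api": "step_arm", "payload": {"xyz": [[-0.5,0.1,0],[-0.5,0.1,0]], "spin": [0,0], "fingers": [15,15]}}

```text
time_s: 12.75
eef_pos: [0.5861, 0.2155, 0.0637]
eef_rot: [0.517, -0.482, 0.517, 0.482]
wrist_force: [-1.7, -2.0, -3.5]
opening: 0.312
```

>>> {"api": "step_arm", "payload": {"xyz": [[-0.5,0.1,0],[-0.5,0.1,0]], "spin": [0,0], "fingers": [15,15]}}

```text
time_s: 12.95
eef_pos: [0.5859, 0.2156, 0.0638]
eef_rot: [0.517, -0.482, 0.517, 0.482]
wrist_force: [0.3, -1.8, -4.3]
opening: 0.31
```

>>> {"api": "step_arm", "payload": {"xyz": [[0,0.5,-0.2],[0,0.5,-0.3]], "spin": [0,0], "fingers": [15,15]}}

```text
time_s: 13.15
eef_pos: [0.5859, 0.2157, 0.0638]
eef_rot: [0.517, -0.482, 0.517, 0.482]
wrist_force: [-0.4, -3.5, -1.6]
opening: 0.313
```

>>> {"api": "step_arm", "payload": {"xyz": [[0,0.5,0],[0,0.5,0]], "spin": [0,0], "fingers": [15,15]}}

```text
time_s: 13.35
eef_pos: [0.5859, 0.2157, 0.0638]
eef_rot: [0.517, -0.483, 0.517, 0.482]
wrist_force: [-1.1, -5.3, -1.6]
opening: 0.314
```

>>> {"api": "step_arm", "payload": {"xyz": [[-0.5,0,0],[-0.5,0,0]], "spin": [0,0], "fingers": [15,15]}}

```text
time_s: 13.55
eef_pos: [0.5858, 0.2158, 0.0638]
eef_rot: [0.517, -0.483, 0.517, 0.482]
wrist_force: [0.6, -6.3, -2.3]
opening: 0.313
```

>>> {"api": "step_arm", "payload": {"xyz": [[-0.5,0,0],[-0.5,0,0]], "spin": [0,0], "fingers": [15,15]}}

```text
time_s: 13.75
eef_pos: [0.5857, 0.2157, 0.0639]
eef_rot: [0.518, -0.483, 0.517, 0.482]
wrist_force: [2.0, -4.8, -2.8]
opening: 0.31
```

>>> {"api": "step_arm", "payload": {"xyz": [[-0.5,0,0],[-0.5,0,0]], "spin": [0,0], "fingers": [15,15]}}

```text
time_s: 13.95
eef_pos: [0.5856, 0.2158, 0.064]
eef_rot: [0.518, -0.483, 0.517, 0.481]
wrist_force: [2.9, -5.0, -4.8]
opening: 0.308
```

Sideways motion is now blocked, and x force flips sign: both cheeks are touched. I'll recentre and press moderately for a moment.

>>> {"api": "step_arm", "payload": {"xyz": [[0.5,0.2,-0.3],[1.0,0.4,-0.5],[1.0,0.4,-0.5]], "spin": [0,0,0], "fingers": [15,15,15]}}

```text
time_s: 14.25
eef_pos: [0.5859, 0.2158, 0.0638]
eef_rot: [0.517, -0.483, 0.517, 0.482]
wrist_force: [-0.3, -7.5, 1.1]
opening: 0.309
```

>>> {"api": "step_arm", "payload": {"xyz": [[0,0.5,0],[0,0.5,0],[0,0.5,0]], "spin": [0,0,0], "fingers": [15,15,15]}}

```text
time_s: 14.55
eef_pos: [0.5859, 0.2159, 0.0638]
eef_rot: [0.517, -0.483, 0.517, 0.482]
wrist_force: [-0.5, -9.3, 2.1]
opening: 0.315
```

>>> {"api": "step_arm", "payload": {"xyz": [[0,0,0.2],[0,0,0.3],[0,0,0.3],[0,0,0.3],[0,0,0.3],[0,0,0.3]], "spin": [0,0,0,0,0,0], "fingers": [15,15,15,15,15,15]}}

```text
time_s: 15.15
eef_pos: [0.5859, 0.2159, 0.0638]
eef_rot: [0.517, -0.483, 0.517, 0.481]
wrist_force: [-0.0, -8.9, -1.2]
opening: 0.314
```

>>> {"api": "step_arm", "payload": {"xyz": [[0,-0.5,0],[0,-1,0],[0,-1,0]], "spin": [0,0,0], "fingers": [15,15,15]}}

```text
time_s: 15.45
eef_pos: [0.5859, 0.2158, 0.0638]
eef_rot: [0.517, -0.483, 0.517, 0.482]
wrist_force: [-0.2, -5.7, -1.1]
opening: 0.309
```

>>> {"api": "step_arm", "payload": {"xyz": [[0,0,0],[0,-0.5,0],[0,-0.5,0],[0,-0.5,0],[0,-0.5,0],[0,-0.5,0],[0,-0.5,0]], "spin": [0,0,0,0,0,0,0], "fingers": [35,40,46,52,60,70,70]}}

```text
time_s: 16.15
eef_pos: [0.5853, 0.2159, 0.0634]
eef_rot: [0.517, -0.482, 0.517, 0.482]
wrist_force: [0.4, -0.2, 0.4]
opening: 0.698
```

Run:
```python
from h import *
from bench import ctrl
o=ctrl.get_obs();print(o['eef_pos'],o['wrist_force'],o['opening'])
s=eyes.camera("side")
cv2.imwrite('pics/rel.png',cv2.resize(s[120:220,230:330],None,fx=5,fy=5,interpolation=2)[:,:,::-1])
```

```text
[0.58529247 0.21585795 0.06342718] [ 0.41591523 -0.23261477  0.3644498 ] 0.6981487048045666
```

View pics/rel.png

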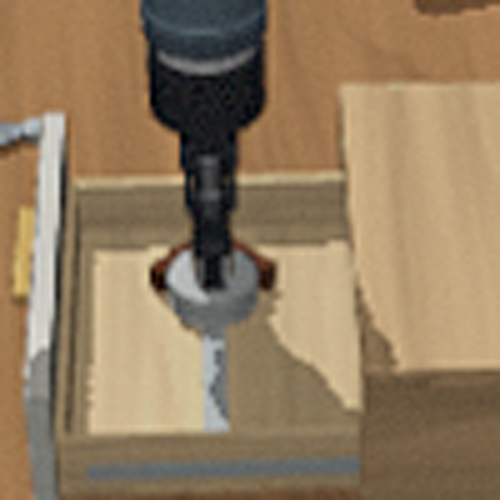

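The tin sits centred in the V at crop (213,285), fingers open and force near zero. Lifting away and checking.

>>> {"api": "step_arm", "payload": {"xyz": [[0,0,3],[0,0,10],[0,0,20],[0,0,40],[0,0,70],[0,0,100],[0,0,120],[0,0,130],[0,0,130]], "spin": [0,0,0,0,0,0,0,0,0], "fingers": [70,70,70,70,70,70,70,70,70]}}

```text
time_s: 17.1
eef_pos: [0.5864, 0.216, 0.1958]
eef_rot: [0.518, -0.483, 0.516, 0.481]
wrist_force: [0.5, 0.1, -0.6]
opening: 0.699
```

>>> {"api": "step_arm", "payload": {"xyz": [[-20,-5,0],[-60,-10,0],[-105,-20,0],[-150,-30,0],[-180,-37,0],[-195,-40,0],[-200,-40,0],[-200,-40,0]], "spin": [0,0,0,0,0,0,0,0], "fingers": [50,30,10,0,0,0,0,0]}}

```text
time_s: 17.9
eef_pos: [0.3848, 0.1758, 0.1929]
eef_rot: [0.517, -0.482, 0.517, 0.482]
wrist_force: [0.3, -0.2, 0.4]
opening: -0.0
```

Run:
```python
from h import *
from bench import ctrl
o=ctrl.get_obs();print(o['eef_pos'],o['wrist_force'],o['opening'],o['q'])
t=eyes.camera("top");s=eyes.camera("side")
cv2.imwrite('pics/t2.png',t[:,:,::-1]);cv2.imwrite('pics/s2.png',s[:,:,::-1])
a=cv2.resize(t[170:280,170:300],None,fx=3,fy=3,interpolation=2);b=cv2.resize(s[100:230,220:350],None,fx=3,fy=3,interpolation=2)
c=np.zeros((390,790,3),np.uint8);c[:330,:390]=a;c[:,400:]=b;cv2.imwrite('pics/seat.png',c[:,:,::-1])
```

```text
[0.38484473 0.1758086  0.19288671] [ 0.27681841 -0.22586823  0.35395143] -0.00014809362195803905 [ 1.46328209e-01 -1.20002331e-01  2.02091892e+00  5.78759979e-05
  1.24125557e+00 -1.35471139e+00]
```

View pics/seat.png

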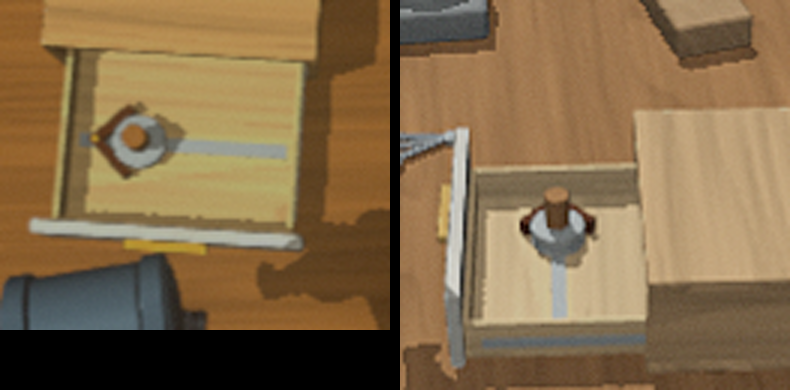

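The top crop shows the tin touching both cheeks symmetrically at (137,138), knob upright. Now I'll go down in front of the brass pull with the fingers shut.

>>> {"api": "step_arm", "payload": {"xyz": [[0,0,-15],[5,0,-40],[10,1,-65],[20,2,-85],[30,2,-100],[38,2,-105],[40,2,-105],[40,2,-105]], "spin": [0,0,0,0,0,0,0,0], "fingers": [0,0,0,0,0,0,0,0]}}

```text
time_s: 18.8
eef_pos: [0.4261, 0.1778, 0.0888]
eef_rot: [0.517, -0.482, 0.517, 0.482]
wrist_force: [-0.0, -0.8, 0.3]
opening: 0.004
```

>>> {"api": "step_arm", "payload": {"xyz": [[2,0,0],[4,0,0],[6,0,0],[8,0,0],[10,0,0],[12,0,0]], "spin": [0,0,0,0,0,0], "fingers": [0,0,0,0,0,0]}}

```text
time_s: 19.4
eef_pos: [0.4375, 0.1778, 0.0885]
eef_rot: [0.517, -0.482, 0.517, 0.482]
wrist_force: [-0.1, -1.4, 0.6]
opening: -0.003
```

>>> {"api": "step_arm", "payload": {"xyz": [[1,0,0],[2,0,0],[3,0,0],[4,0,0],[5,0,0],[6,0,0],[7,0,0],[8,0,0]], "spin": [0,0,0,0,0,0,0,0], "fingers": [0,0,0,0,0,0,0,0]}}

```text
time_s: 20.2
eef_pos: [0.4452, 0.1778, 0.0884]
eef_rot: [0.517, -0.482, 0.517, 0.482]
wrist_force: [-4.0, -0.1, 2.2]
opening: 0.002
```

>>> {"api": "step_arm", "payload": {"xyz": [[0.7,0,0],[1.4,0,0],[2.1,0,0],[2.8,0,0],[3.5,0,0],[4.2,0,0]], "spin": [0,0,0,0,0,0], "fingers": [0,0,0,0,0,0]}}

```text
time_s: 20.8
eef_pos: [0.4484, 0.1776, 0.0881]
eef_rot: [0.516, -0.482, 0.518, 0.483]
wrist_force: [-6.3, -1.0, 3.9]
opening: 0.002
```

>>> {"api": "step_arm", "payload": {"xyz": [[0.8,0,0],[1.7,-0.1,0],[2.7,-0.2,0],[3.8,-0.3,0],[5,-0.3,0],[6.2,-0.4,0],[7.4,-0.5,0],[8.6,-0.6,0],[9.8,-0.7,0],[11,-0.8,0]], "spin": [0,0,0,0,0,0,0,0,0,0], "fingers": [0,0,0,0,0,0,0,0,0,0]}}

```text
time_s: 21.8
eef_pos: [0.4594, 0.1768, 0.0881]
eef_rot: [0.516, -0.482, 0.518, 0.483]
wrist_force: [-5.0, -1.8, 3.3]
opening: -0.0
```

>>> {"api": "step_arm", "payload": {"xyz": [[1.2,-0.1,0],[2.4,-0.2,0],[3.6,-0.3,0],[4.8,-0.3,0],[6,-0.4,0],[7.2,-0.5,0],[8.4,-0.6,0],[9.6,-0.7,0],[10.8,-0.8,0],[12,-0.8,0]], "spin": [0,0,0,0,0,0,0,0,0,0], "fingers": [0,0,0,0,0,0,0,0,0,0]}}

```text
time_s: 22.8
eef_pos: [0.4714, 0.1759, 0.0881]
eef_rot: [0.516, -0.482, 0.518, 0.483]
wrist_force: [-5.0, -1.6, 3.4]
opening: 0.0
```

Run:
```python
from h import *
t=eyes.camera("top");s=eyes.camera("side")
a=cv2.resize(t[150:280,170:300],None,fx=3,fy=3,interpolation=2);b=cv2.resize(s[100:230,220:350],None,fx=3,fy=3,interpolation=2)
cv2.imwrite('pics/close1.png',np.hstack([a,b])[:,:,::-1])
```

```text
(no output)
```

View pics/close1.png

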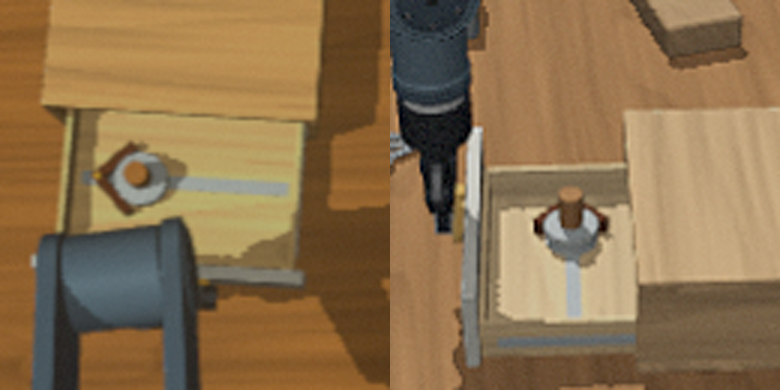

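The stamp is still seated (top crop tin (139,175), apex (97,178), same offset as before). Continuing at a steady slow speed.

>>> {"api": "step_arm", "payload": {"xyz": [[0.9,-0.1,0],[1.9,-0.1,0],[3.1,-0.2,0],[4.4,-0.3,0],[5.8,-0.4,0],[7.2,-0.5,0],[8.6,-0.6,0],[10,-0.7,0],[11.4,-0.8,0],[12.8,-0.9,0]], "spin": [0,0,0,0,0,0,0,0,0,0], "fingers": [0,0,0,0,0,0,0,0,0,0]}}

```text
time_s: 23.9
eef_pos: [0.4844, 0.1751, 0.0881]
eef_rot: [0.516, -0.482, 0.518, 0.483]
wrist_force: [-5.3, -1.5, 3.0]
opening: -0.002
```

>>> {"api": "step_arm", "payload": {"xyz": [[1.5,-0.1,0],[3,-0.2,0],[4.5,-0.3,0],[6,-0.4,0],[7.5,-0.5,0],[9,-0.6,0],[10.5,-0.7,0],[12,-0.8,0],[13.5,-0.9,0],[15,-1,0]], "spin": [0,0,0,0,0,0,0,0,0,0], "fingers": [0,0,0,0,0,0,0,0,0,0]}}

```text
time_s: 24.9
eef_pos: [0.4994, 0.174, 0.0881]
eef_rot: [0.516, -0.482, 0.518, 0.483]
wrist_force: [-4.6, -2.2, 3.0]
opening: -0.002
```

>>> {"api": "step_arm", "payload": {"xyz": [[1.5,-0.1,0],[3,-0.2,0],[4.5,-0.3,0],[6,-0.4,0],[7.5,-0.5,0],[9,-0.6,0],[10.5,-0.7,0],[12,-0.8,0],[13.5,-0.9,0],[15,-1,0]], "spin": [0,0,0,0,0,0,0,0,0,0], "fingers": [0,0,0,0,0,0,0,0,0,0]}}

```text
time_s: 25.9
eef_pos: [0.5144, 0.1729, 0.0881]
eef_rot: [0.516, -0.482, 0.518, 0.483]
wrist_force: [-5.2, -1.6, 2.7]
opening: 0.0
```

>>> {"api": "step_arm", "payload": {"xyz": [[1.5,-0.1,0],[3,-0.2,0],[4.5,-0.3,0],[6,-0.4,0],[7.5,-0.5,0],[9,-0.6,0],[10.5,-0.7,0],[12,-0.8,0],[13.5,-0.9,0],[15,-1,0]], "spin": [0,0,0,0,0,0,0,0,0,0], "fingers": [0,0,0,0,0,0,0,0,0,0]}}

```text
time_s: 26.9
eef_pos: [0.5294, 0.1719, 0.088]
eef_rot: [0.516, -0.482, 0.518, 0.483]
wrist_force: [-5.9, -2.5, 2.6]
opening: 0.002
```

Run:
```python
from h import *
t=eyes.camera("top");s=eyes.camera("side")
a=cv2.resize(t[150:280,170:300],None,fx=3,fy=3,interpolation=2);b=cv2.resize(s[100:230,220:350],None,fx=3,fy=3,interpolation=2)
cv2.imwrite('pics/close2.png',np.hstack([a,b])[:,:,::-1])
```

View pics/close2.png

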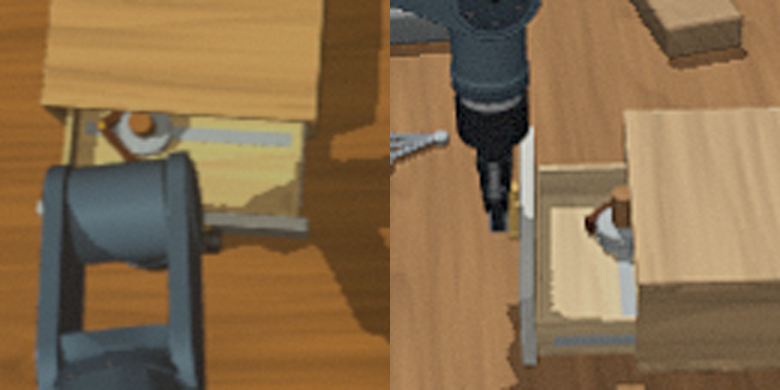

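Still seated as it slides in under the unit. Continuing.

>>> {"api": "step_arm", "payload": {"xyz": [[0.9,-0.1,0],[1.9,-0.1,0],[3.1,-0.2,0],[4.4,-0.3,0],[5.8,-0.4,0],[7.2,-0.5,0],[8.6,-0.6,0],[10,-0.7,0],[11.4,-0.8,0],[12.8,-0.9,0]], "spin": [0,0,0,0,0,0,0,0,0,0], "fingers": [0,0,0,0,0,0,0,0,0,0]}}

```text
time_s: 28.0
eef_pos: [0.5423, 0.171, 0.088]
eef_rot: [0.516, -0.482, 0.518, 0.483]
wrist_force: [-4.8, -2.1, 2.1]
opening: -0.001
```

>>> {"api": "step_arm", "payload": {"xyz": [[1.5,-0.1,0],[3,-0.2,0],[4.5,-0.3,0],[6,-0.4,0],[7.5,-0.5,0],[9,-0.6,0],[10.5,-0.7,0],[12,-0.8,0],[13.5,-0.9,0],[15,-1,0]], "spin": [0,0,0,0,0,0,0,0,0,0], "fingers": [0,0,0,0,0,0,0,0,0,0]}}

```text
time_s: 29.0
eef_pos: [0.5573, 0.17, 0.088]
eef_rot: [0.516, -0.482, 0.518, 0.483]
wrist_force: [-5.8, -2.4, 1.6]
opening: -0.001
```

>>> {"api": "step_arm", "payload": {"xyz": [[1.5,-0.1,0],[3,-0.2,0],[4.5,-0.3,0],[6,-0.4,0],[7.5,-0.5,0],[9,-0.6,0],[10.5,-0.7,0],[12,-0.8,0],[13.5,-0.9,0],[15,-1,0]], "spin": [0,0,0,0,0,0,0,0,0,0], "fingers": [0,0,0,0,0,0,0,0,0,0]}}

```text
time_s: 30.0
eef_pos: [0.5723, 0.1689, 0.0879]
eef_rot: [0.516, -0.482, 0.518, 0.483]
wrist_force: [-6.0, -3.0, 3.1]
opening: 0.002
```

>>> {"api": "step_arm", "payload": {"xyz": [[1.5,-0.1,0],[3,-0.2,0],[4.5,-0.3,0],[6,-0.4,0],[7.5,-0.5,0],[9,-0.6,0],[10.5,-0.7,0],[12,-0.8,0],[13.3,-0.9,0],[14.4,-1,0]], "spin": [0,0,0,0,0,0,0,0,0,0], "fingers": [0,0,0,0,0,0,0,0,0,0]}}

```text
time_s: 31.0
eef_pos: [0.5867, 0.1679, 0.088]
eef_rot: [0.516, -0.482, 0.518, 0.482]
wrist_force: [-5.5, -2.2, 2.8]
opening: 0.002
```

Run:
```python
from h import *
t=eyes.camera("top");s=eyes.camera("side")
a=cv2.resize(t[150:280,170:300],None,fx=3,fy=3,interpolation=2);b=cv2.resize(s[100:230,220:350],None,fx=3,fy=3,interpolation=2)
cv2.imwrite('pics/close3.png',np.hstack([a,b])[:,:,::-1])
```

```text
(no output)
```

View pics/close3.png

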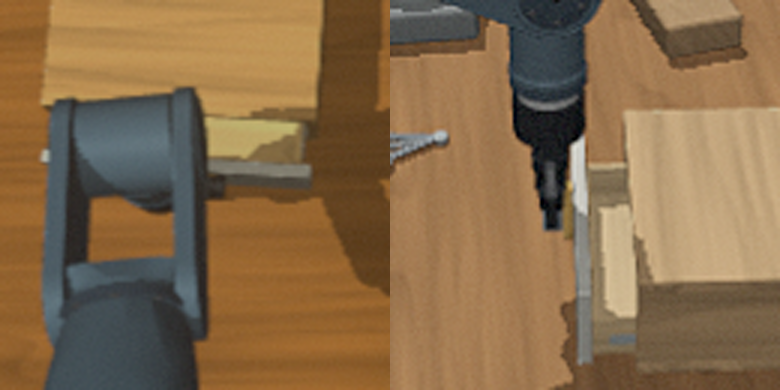

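About 40 mm remain. I'll slow towards the stop.

>>> {"api": "step_arm", "payload": {"xyz": [[0.9,-0.1,0],[1.9,-0.1,0],[3.1,-0.2,0],[4.3,-0.3,0],[5.5,-0.4,0],[6.7,-0.5,0],[7.9,-0.6,0],[9.1,-0.7,0],[10.3,-0.7,0],[11.5,-0.8,0]], "spin": [0,0,0,0,0,0,0,0,0,0], "fingers": [0,0,0,0,0,0,0,0,0,0]}}

```text
time_s: 32.1
eef_pos: [0.5982, 0.1672, 0.0879]
eef_rot: [0.516, -0.482, 0.518, 0.483]
wrist_force: [-4.9, -2.5, 2.0]
opening: -0.0
```

>>> {"api": "step_arm", "payload": {"xyz": [[1.2,-0.1,0],[2.4,-0.2,0],[3.6,-0.3,0],[4.8,-0.3,0],[6,-0.4,0],[7.2,-0.5,0],[8.4,-0.6,0],[9.6,-0.7,0],[10.7,-0.8,0],[11.6,-0.8,0]], "spin": [0,0,0,0,0,0,0,0,0,0], "fingers": [0,0,0,0,0,0,0,0,0,0]}}

```text
time_s: 33.1
eef_pos: [0.6098, 0.1663, 0.0879]
eef_rot: [0.516, -0.482, 0.518, 0.483]
wrist_force: [-5.2, -2.3, 2.3]
opening: -0.0
```

>>> {"api": "step_arm", "payload": {"xyz": [[0.8,0,0],[1.5,-0.1,0],[2.2,-0.1,0],[2.9,-0.2,0],[3.6,-0.2,0],[4.3,-0.3,0],[5,-0.3,0],[5.7,-0.4,0],[6.4,-0.4,0],[7,-0.5,0]], "spin": [0,0,0,0,0,0,0,0,0,0], "fingers": [0,0,0,0,0,0,0,0,0,0]}}

```text
time_s: 34.1
eef_pos: [0.6168, 0.1659, 0.0879]
eef_rot: [0.516, -0.482, 0.518, 0.483]
wrist_force: [-5.3, -2.4, 2.5]
opening: 0.003
```

Run:
```python
from h import *
s=eyes.camera("side")
cv2.imwrite('pics/close4.png',cv2.resize(s[110:230,260:360],None,fx=5,fy=5,interpolation=2)[:,:,::-1])
```

```text
(no output)
```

View pics/close4.png

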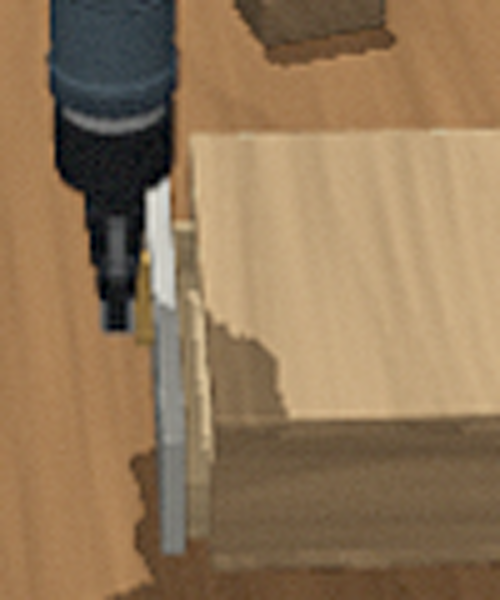

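About 10 mm of drawer still shows. I'll creep on to feel the stop.

>>> {"api": "step_arm", "payload": {"xyz": [[0.6,0,0],[1.2,-0.1,0],[1.8,-0.1,0],[2.4,-0.2,0],[3,-0.2,0],[3.6,-0.3,0],[4.2,-0.3,0],[4.8,-0.3,0],[5.4,-0.4,0],[6,-0.4,0]], "spin": [0,0,0,0,0,0,0,0,0,0], "fingers": [0,0,0,0,0,0,0,0,0,0]}}

```text
time_s: 35.15
eef_pos: [0.6228, 0.1654, 0.0879]
eef_rot: [0.516, -0.482, 0.518, 0.483]
wrist_force: [-5.1, -2.2, 2.9]
opening: 0.001
```

>>> {"api": "step_arm", "payload": {"xyz": [[0.4,0,0],[0.8,0,0],[1.2,-0.1,0],[1.6,-0.1,0],[2,-0.1,0]], "spin": [0,0,0,0,0], "fingers": [0,0,0,0,0]}}

```text
time_s: 35.65
eef_pos: [0.6248, 0.1653, 0.0879]
eef_rot: [0.516, -0.482, 0.518, 0.482]
wrist_force: [-4.1, -2.6, 2.0]
opening: 0.005
```

>>> {"api": "step_arm", "payload": {"xyz": [[0.4,0,0],[0.8,0,0],[1.2,-0.1,0],[1.6,-0.1,0],[2,-0.1,0]], "spin": [0,0,0,0,0], "fingers": [0,0,0,0,0]}}

```text
time_s: 36.15
eef_pos: [0.6268, 0.1652, 0.0879]
eef_rot: [0.516, -0.482, 0.518, 0.482]
wrist_force: [-5.4, -3.2, 1.4]
opening: 0.003
```

>>> {"api": "step_arm", "payload": {"xyz": [[0.4,0,0],[0.8,0,0],[1.2,-0.1,0],[1.6,-0.1,0],[2,-0.1,0]], "spin": [0,0,0,0,0], "fingers": [0,0,0,0,0]}}

```text
time_s: 36.65
eef_pos: [0.6288, 0.165, 0.0879]
eef_rot: [0.516, -0.482, 0.518, 0.482]
wrist_force: [-5.3, -2.4, 1.3]
opening: 0.001
```

>>> {"api": "step_arm", "payload": {"xyz": [[0.4,0,0],[0.8,0,0],[1.2,-0.1,0],[1.6,-0.1,0],[2,-0.1,0]], "spin": [0,0,0,0,0], "fingers": [0,0,0,0,0]}}

```text
time_s: 37.15
eef_pos: [0.6308, 0.165, 0.0879]
eef_rot: [0.516, -0.482, 0.518, 0.482]
wrist_force: [-5.4, -4.1, 1.8]
opening: -0.001
```

>>> {"api": "step_arm", "payload": {"xyz": [[0.4,0,0],[0.8,0,0],[1.2,-0.1,0]], "spin": [0,0,0], "fingers": [0,0,0]}}

```text
time_s: 37.45
eef_pos: [0.632, 0.1649, 0.0879]
eef_rot: [0.516, -0.482, 0.518, 0.483]
wrist_force: [-5.0, -2.2, 1.4]
opening: -0.004
```

>>> {"api": "step_arm", "payload": {"xyz": [[0.4,0,0],[0.8,0,0],[1.2,-0.1,0]], "spin": [0,0,0], "fingers": [0,0,0]}}

```text
time_s: 37.75
eef_pos: [0.6321, 0.1649, 0.0878]
eef_rot: [0.516, -0.481, 0.519, 0.483]
wrist_force: [-11.7, -2.7, 6.4]
opening: -0.001
```

>>> {"api": "step_arm", "payload": {"xyz": [[0.4,0,0],[0.8,0,0],[1.2,-0.1,0]], "spin": [0,0,0], "fingers": [0,0,0]}}

```text
time_s: 38.05
eef_pos: [0.6321, 0.1649, 0.0878]
eef_rot: [0.515, -0.481, 0.519, 0.484]
wrist_force: [-16.8, -2.6, 10.3]
opening: 0.005
```

>>> {"api": "step_arm", "payload": {"xyz": [[0.4,0,0],[0.8,0,0],[1.2,-0.1,0]], "spin": [0,0,0], "fingers": [0,0,0]}}

```text
time_s: 38.35
eef_pos: [0.6321, 0.1649, 0.0878]
eef_rot: [0.514, -0.48, 0.52, 0.485]
wrist_force: [-21.9, -2.8, 14.3]
opening: -0.001
```

Run:
```python
from h import *
s=eyes.camera("side")
cv2.imwrite('pics/close5.png',cv2.resize(s[110:230,260:360],None,fx=5,fy=5,interpolation=2)[:,:,::-1])
```

```text
(no output)
```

View pics/close5.png

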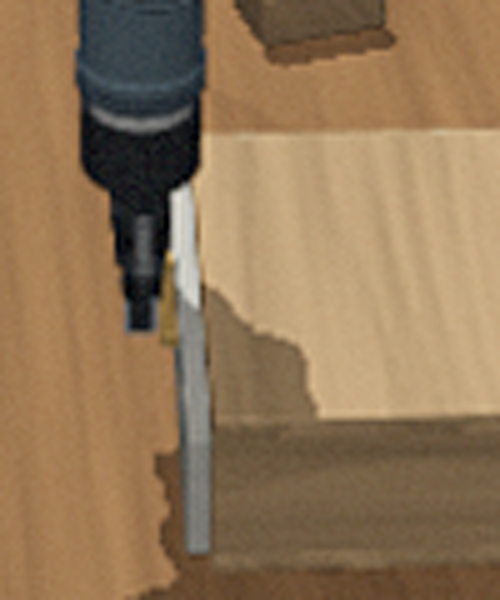

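The stop is reached firmly at TCP x=0.632 and the panel is flush with the unit. Backing off gently.

>>> {"api": "step_arm", "payload": {"xyz": [[-1,0,0],[-2.5,0.1,0],[-4,0.2,0],[-6,0.3,0],[-12,0.6,0],[-25,1,0],[-45,2,0],[-65,3,10],[-80,4,40],[-80,4,60]], "spin": [0,0,0,0,0,0,0,0,0,0], "fingers": [0,0,0,0,0,0,0,0,0,0]}}

```text
time_s: 39.4
eef_pos: [0.5548, 0.1696, 0.1494]
eef_rot: [0.517, -0.482, 0.517, 0.483]
wrist_force: [0.9, 0.1, 0.7]
opening: -0.002
```

>>> {"api": "step_arm", "payload": {"xyz": [[-40,0,20],[-80,0,40],[-110,0,40],[-110,0,40],[-110,0,40]], "spin": [0,0,0,0,0], "fingers": [0,0,0,0,0]}}

```text
time_s: 39.9
eef_pos: [0.4467, 0.1693, 0.189]
eef_rot: [0.518, -0.483, 0.516, 0.482]
wrist_force: [0.4, -0.3, -0.4]
opening: -0.003
```

Run:
```python
from h import *
t=eyes.camera("top");s=eyes.camera("side")
a=cv2.resize(t[90:270,140:430],(400,248),interpolation=2);b=cv2.resize(s[110:240,230:400],(400,306),interpolation=2)
c=np.zeros((306,800,3),np.uint8);c[:248,:400]=a;c[:,400:]=b;cv2.imwrite('pics/end.png',c[:,:,::-1])
```

```text
(no output)
```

View pics/end.png

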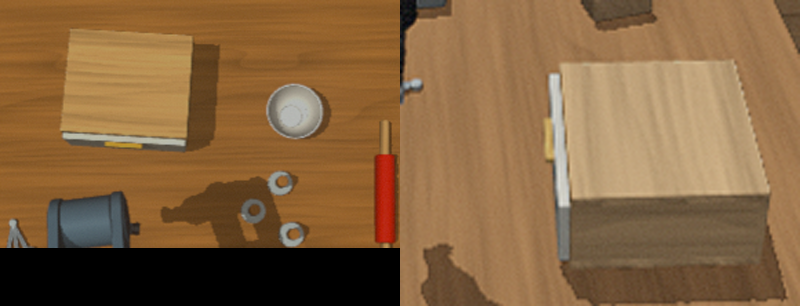

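The drawer is shut flush (front panel at side crop (560,165)). The bowl, rolling pin, spoons and the three other stamps are where they were, and the arm is clear.

```bash
python3 -c "
from bench import hand_in
print(hand_in())"
```

```text
the job is handed in; nothing more can be done
None
```

The cookie stamp farthest to the right is now in the V rest, the drawer is fully closed, and the job was handed in at about 40 s.

- **Seating:** I gripped the stamp by its knob, stood it on the drawer floor and slid it into the V. It first hung on the back cheek, so I rocked it sideways until both cheeks held it. I then pressed with about 9 N in total for 0.6 s, which I work out as roughly 6 N on each cheek, and eased off before letting go. A picture after release showed it upright and centred.
- **Closing:** I pushed the brass pull at 6 to 15 mm/s with about 5 N until it met the stop, where the force peaked at about 22 N. The panel is flush with the unit.
- **Not seen at the end:** once the stamp had gone in under the unit I could not check it. It was still seated in the last picture that showed it, about half-way through closing.
- **Other objects:** the bowl, rolling pin, spoons and other stamps look unmoved in the final pictures, though I did not measure them again.
- **Measurement that failed:** triangulating the three look-alike stamps gave bad results because I paired the two views wrongly. I ranked all four by their tin positions in the top view instead. The target's own measurement agreed in both views to 2 mm.

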